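# Put the manicure desk back in order

## Task

The client has left: put the nail polish bottle, the small gel pot, the large powder jar and the buffer block each back into its own bamboo holder, the one made to its shape and size, the bottle in the deep square one, each round pot in the round dish of its size and the block in the long tray. Set each down gently inside the rim, the right way up and flat on the holder's floor, without dropping it, and let go. Leave the brush cup and the little white mixing dish where they are.

Things in the scene. Friction and masses are not known exactly. Their poses are not given: they have to be found in the camera images.
- polish_bottle: Loose nail polish bottle, standing: square dull-rose glass body 30 x 30 mm, 36 mm high, with a round black cap 17 mm across on top, from 42 to 77 mm above the underside (total height 77 mm), 40 to 85 g. Lift it by the cap. x and y across the square sides. Origin: centre of its underside; z up.
- gel_pot: Loose small black round gel pot with its lid on: 40 mm across (39 mm in its lower half), 32 mm high, 25 to 50 g. Origin: centre of its underside; z up.
- powder_jar: Loose large round jar, white with an aluminium lid: lid 62 mm across from 26 to 44 mm above the underside, white body 60 mm across below it, total height 44 mm, 60 to 130 g. Origin: centre of its underside; z up.
- buffer_block: Loose nail buffer block, a grey bar with whitish end faces, 95 mm long (its x), 25 mm wide (its y) and 25 mm high, lying flat, 17 to 35 g. Right way up means as it lies at the start; either end may go either way. Origin: centre of its underside; z up.
- bottle_holder: Fixed square bamboo holder for the polish bottle: 54 x 54 mm outside, opening 46 x 46 mm (x and y across its sides), rim 20 mm above the desk, inner floor 4 mm above the desk. The bottle fits at any turn. Origin: centre of its underside; z up.
- pot_holder: Fixed small round bamboo dish for the gel pot: 64 mm across outside, 56 mm inside, rim 11 mm above the desk, inner floor 4 mm above the desk. Origin: centre of its underside; z up.
- jar_holder: Fixed large round bamboo dish for the powder jar: 88 mm across outside, 80 mm inside, rim 11 mm above the desk, inner floor 4 mm above the desk. Origin: centre of its underside; z up.
- block_tray: Fixed long bamboo tray for the buffer block: 125 mm (x) by 55 mm (y) outside, 117 x 47 mm inside, rim 11 mm above the desk, inner floor 4 mm above the desk; the block lies along its x. Origin: centre of its underside; z up.
- brush_cup: Bystander, loose: steel cup 72 mm across and 90 mm high with brushes sticking up to 170 mm, beyond the holders. Leave alone. Origin: centre of its underside; z up.
- mixing_dish: Bystander, loose: small white ceramic mixing dish, open, round, 48 mm across the rim and 24 mm high, among the things in the middle of the desk. Leave alone. Origin: centre of its underside; z up.
Not all that is in view belongs to the job. Leave any black or red look-alike of the block_tray alone.

How it is judged:
At the end, for the whole second after the job is handed in: Each thing sits in its own holder: centre within 13 mm of the holder's (block 17 mm, along the tray within 0.28 rad), underside on its floor (under 6.5 mm above the holder's underside), upright within 0.1 rad, at rest; brush cup and mixing dish within 20 mm of their starts (horizontal distance between polish_bottle and bottle_holder below 0.013 m and z of polish_bottle in the frame of bottle_holder between 0.001 and 0.0065 m and angle between each of polish_bottle, gel_pot, powder_jar, buffer_block, brush_cup's own z axis and vertical below 0.1 rad and linear speed of each of polish_bottle, gel_pot, powder_jar, buffer_block below 0.02 m/s and horizontal distance between gel_pot and pot_holder below 0.013 m and z of gel_pot in the frame of pot_holder between 0.001 and 0.0065 m and horizontal distance between powder_jar and jar_holder below 0.013 m and z of powder_jar in the frame of jar_holder between 0.001 and 0.0065 m and horizontal distance between buffer_block and block_tray below 0.017 m and z of buffer_block in the frame of block_tray between 0.001 and 0.0065 m and angle between the x axis of buffer_block and the x axis of block_tray, either way round below 0.28 rad and distance of each of brush_cup, mixing_dish from where it was at the start of the episode below 0.02 m); the robot touches nothing.
It fails at once if one of the four things is dropped or knocked flying (free of the fingers and faster than 0.7 m/s: a fall of some 25 mm) ((linear speed of polish_bottle above 0.7 m/s and contact force between the fingers and polish_bottle below 0.05 N) or (linear speed of gel_pot above 0.7 m/s and contact force between the fingers and gel_pot below 0.05 N) or (linear speed of powder_jar above 0.7 m/s and contact force between the fingers and powder_jar below 0.05 N) or (linear speed of buffer_block above 0.7 m/s and contact force between the fingers and buffer_block below 0.05 N)).
It fails at once if the brush cup is pushed more than 30 mm or tipped (distance of brush_cup from where it was at the start of the episode above 0.03 m or angle between brush_cup's own z axis and vertical above 0.3 rad).
It fails at once if the mixing dish is pushed more than 30 mm (distance of mixing_dish from where it was at the start of the episode above 0.03 m).
It also fails if it takes over 120 s, if anything falls off the work surface, if the arm or the gripper's body presses on something with over 40 N, if the wrist force passes 120 N, or if a joint passes its speed limit or range.

## Robot

A 7-joint arm with a two-finger parallel gripper is mounted at the origin on the work surface. World frame = base frame: x ahead of the robot, y to its left, z up, the work surface at z = 0. Lengths are in m, angles in rad, forces in N, time in s.
With the tool pointing down it reaches from about 0.4 to 0.925 m from the base axis. Payload 5.6 kg.
Tool frame: the origin (TCP) lies midway between the tips of the shut fingers; the grasp point (between the pads) lies 19 mm behind it; z points along the fingers, x is the direction in which the jaws open and shut, and the axes are right-handed (so a half turn about z gives the same grasp; the last joint's range is limited). The gripper opens to 85 mm and grips with 20 to 120 N. Pads are 22 mm wide; open, the fingers measure 114 mm over their backs; the gripper's body (76 mm by 85 mm) begins 54 mm behind the grasp point. The pads swing forward as they close: fully open they stand 13 mm farther back than shut.
Start: joints at [-1.229, 0.468, -0.012, 1.603, 0.006, 1.071, -0.056], TCP at [0.244, 0.602, 0.231] pointing down, gripper open.
Joint ranges: [-2.53, 2.53], [-0.31, 2.02], [-1.57, 1.55], [0.28, 2.44], [-1.29, 4.43], [0.15, 1.84], [-2.92, 2.92]. Speed limits (rad/s): [2.57, 2.57, 3.14, 3.14, 3.14, 3.14, 3.14].

## Interface

Orientations are given as a unit quaternion [w, x, y, z].
In Python, from station import bot, viewer gives the robot as it stands. The module is installed in compiled form; this text tells all that it offers.
- The arm moves only by the shell command python3 -m inch 'ROWS' [FORCE]. ROWS is JSON, one flat list of numbers, 5 for each row, row after row: the opening, from 0 (shut) to 1 (fully open), then the shift along the tool's x, y, z in mm, then the turn about the tool's z in rad. A call has 1 to 20 rows; each row shifts and turns the pose as measured when the row begins, along the tool's axes as they then stand; what a row does not reach is not made up. A row lasts 1/8 s, in which the tool goes at most 62.5 mm and 10.7 degrees, less where a joint would pass 70% of its speed; a pose out of reach is approached as far as the arm can. A call with a gripper value outside its range is refused whole. The fingers move at their own pace and stop on an object; FORCE is the grip in N (left out, the last holds). Time passes only in rows, so rows that do not move let the fingers close. It gives the time, the measured TCP pose, the force and the opening at its end, in the units of the state.
- bot.get_obs(): the state, without advancing time (a new reading comes with each control period).
- viewer.read_camera(name): name is "scene" or "top" or "wrist"; returns a dict with "pixels" (480x640x3 uint8, blue, green, red), "intrinsics" (3x3 intrinsics, pixels), "dist" ([k1, k2, p1, p2, k3] as OpenCV has them; the pictures are not rectified), "extrinsics" (4x4, takes a point from camera to world coordinates). Camera axes: x right, y down, z forward; pixel columns grow to the right and rows downward; lengths in m; the calibration is good to about 2 mm. A picture is of the moment at which its call begins. There is no depth.
- bot.hand_in(): hands the job in, once; it reports no verdict.
The state is a dict: "time": time; "joint_pos": joint angles; "dq": joint speeds; "joint_torque": joint torques, N m; "ee_pos": TCP position; "tcp_rot": TCP orientation; "force": force on the tool from outside, world axes, zero at the start; "torque": the same for the moment, N m; "gripper_width": finger opening in m.
Only numpy, scipy, OpenCV 4.12 (cv2) and the standard library are available. Lean on these libraries where they do the work, as an engineer would, in place of code of your own. Each camera call takes 0.05 s, during which the arm holds its last target. There are 200 camera calls.

## Working session

There is one attempt and no reset: what is moved stays moved. The work goes in short steps, Python scripts to look and compute and a shell command to move; the robot and the scene stay as the last step left them, time stands still between calls to the robot, and variables do not carry over. Pictures are saved under pics/ and viewed, about 12 in all and at most 16, crops included, and the job is handed in when it is done.

```bash
mkdir -p pics
python3 - <<'E'
from station import bot, viewer
import cv2,numpy as np
o=bot.get_obs();print({k:np.round(v,3).tolist() for k,v in o.items() if k in('time','ee_pos','tcp_rot','force','gripper_width')})
for n in("scene","top"):
    c=viewer.read_camera(n);cv2.imwrite(f"pics/{n}0.png",c["pixels"]);print(n,np.round(c["extrinsics"],3).tolist(),np.round(c["intrinsics"],1).tolist(),c["dist"])
E
```

```text
{'time': 0.0, 'ee_pos': [0.244, 0.602, 0.23], 'tcp_rot': [0.001, 0.829, 0.559, -0.001], 'force': [1.174, 0.387, 0.072], 'gripper_width': 0.086}
scene [[-0.595, 0.688, -0.416, 0.95], [0.804, 0.499, -0.323, 0.342], [-0.015, -0.526, -0.85, 0.896], [0.0, 0.0, 0.0, 1.0]] [[504.8, 0.0, 306.0], [0.0, 504.8, 238.0], [0.0, 0.0, 1.0]] [-0.13725068  0.          0.          0.          0.        ]
top [[0.04, -0.97, 0.239, 0.329], [-0.999, -0.04, 0.004, 0.002], [0.006, -0.239, -0.971, 1.016], [0.0, 0.0, 0.0, 1.0]] [[503.1, 0.0, 313.6], [0.0, 503.1, 239.1], [0.0, 0.0, 1.0]] [-0.03066892  0.          0.          0.          0.        ]
```

View pics/top0.png

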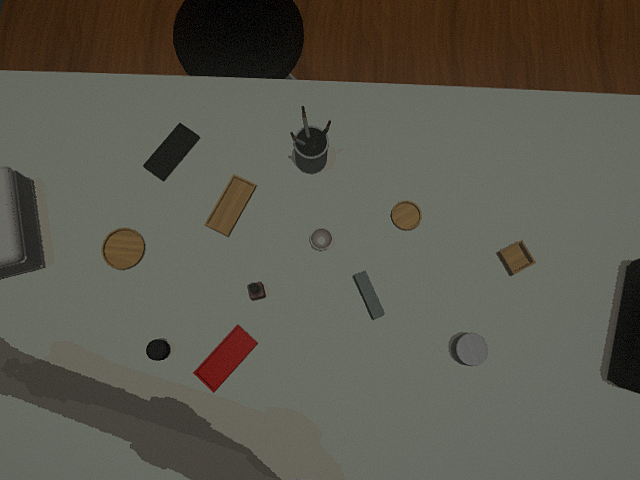

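View pics/scene0.png

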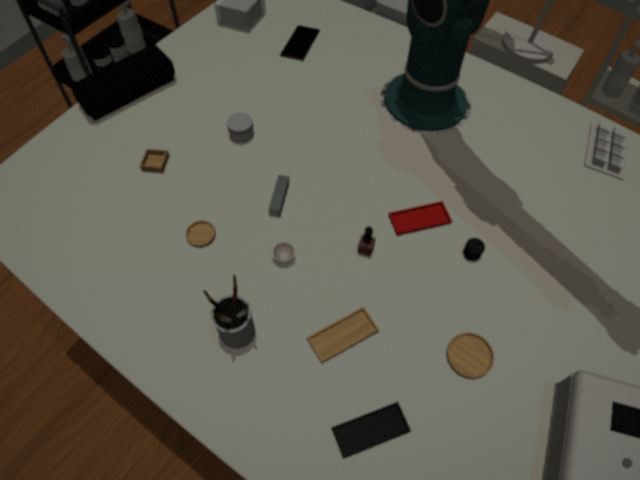

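The top view shows the bottle (257,290), pot (158,349), jar (472,349), block (368,295), bottle holder (517,258), pot holder (405,215), jar holder (124,249), bamboo tray (231,206), dish (320,239) and cup (311,148). The black and red trays are look-alikes.

```bash
cat > h.py <<'E'
import cv2,numpy as np
from station import bot,viewer
def ray(c,px,z):
    p=cv2.undistortPoints(np.array([[px]],float),c["intrinsics"],c["dist"])[0,0]
    E=c["extrinsics"];d=E[:3,:3]@[p[0],p[1],1];t=E[:3,3]
    return (t+d*(z-t[2])/d[2])[:2]
def proj(c,P):
    E=np.linalg.inv(c["extrinsics"]);rv=cv2.Rodrigues(E[:3,:3])[0]
    return cv2.projectPoints(np.array([P],float),rv,E[:3,3],c["intrinsics"],c["dist"])[0][0,0]
def pose():
    o=bot.get_obs();w,x,y,z=o["tcp_rot"]
    from scipy.spatial.transform import Rotation as R
    return o,R.from_quat([x,y,z,w]).as_matrix()
def go(x,y,z,yaw=None):
    """tool-frame shift mm to world target and turn so that tool x has world angle yaw (mod pi)"""
    o,R=pose();d=R.T@(np.array([x,y,z])-o["ee_pos"])*1000
    cur=np.arctan2(R[1,0],R[0,0]);
    t=0 if yaw is None else -((yaw-cur+np.pi/2)%np.pi-np.pi/2)
    print("t%.2f"%o["time"],"pos",np.round(o["ee_pos"],3),"toolx %.3f"%cur,"shift",np.round(d,1),"turn %.3f"%t,"other %.3f"%(t-np.sign(t)*np.pi),"q7 %.2f"%o["joint_pos"][6])
E
python3 - <<'E'
from h import *
T=viewer.read_camera("top");S=viewer.read_camera("scene")
for n,a,b,z in[("cap",(254,287),(368,231),.077),("pot",(158,349),(475,243),.032),("jar",(472,349),(240,121),.044),("block",(368,294),(279,195),.025),("bh",(516.5,258),(155,160),.02),("ph",(405.5,215.5),(201,234),.011),("jh",(124,249),(470,356),.011),("tray",(231,206),(343,335),.011),("dish",(320,239),(284,252),.024)]:
    print(n,ray(T,a,z).round(3),ray(S,b,z).round(3))
im=T["pixels"];hsv=cv2.cvtColor(im,cv2.COLOR_BGR2HSV)
def seg(n,box,z,f):
    x0,y0,x1,y1=box;m=np.zeros(im.shape[:2],np.uint8);m[y0:y1,x0:x1]=f[y0:y1,x0:x1]*255
    c=max(cv2.findContours(m,0,2)[0],key=cv2.contourArea);r=cv2.minAreaRect(c);b=cv2.boxPoints(r)
    W=np.array([ray(T,p,z) for p in b]);e=[W[1]-W[0],W[2]-W[1]]
    print(n,"px",np.round(r[0],1),"ctr",W.mean(0).round(4),"sz",[round(np.linalg.norm(v),4) for v in e],"ang",[round(np.arctan2(v[1],v[0]),3) for v in e])
bam=(hsv[...,1]>90)&(im[...,2]>60)
seg("bh",(490,235,545,285),.018,bam);seg("ph",(385,195,425,237),.011,bam);seg("jh",(95,220,155,278),.011,bam);seg("tray",(198,168,264,243),.011,bam)
g=im.mean(2);print(im[150,400],im[295,368],im[349,472])
seg("block",(345,262,392,328),.02,g<95);seg("pot",(140,332,175,366),.025,g<50)
E
```

```text
cap [0.463 0.114] [0.467 0.118]
pot [0.342 0.295] [0.337 0.297]
jar [ 0.365 -0.303] [ 0.365 -0.3  ]
block [ 0.465 -0.106] [ 0.471 -0.1  ]
bh [ 0.551 -0.408] [ 0.556 -0.399]
ph [ 0.634 -0.183] [ 0.639 -0.178]
jh [0.539 0.394] [0.545 0.399]
tray [0.64  0.182] [0.647 0.187]
dish [ 0.574 -0.007] [ 0.576 -0.005]
bh px [517.2 256.5] ctr [ 0.5549 -0.4106] sz [np.float64(0.0545), np.float64(0.055)] ang [np.float64(-1.016), np.float64(-2.654)]
ph px [406.5 215. ] ctr [ 0.6359 -0.1855] sz [np.float64(0.0611), np.float64(0.061)] ang [np.float64(-1.528), np.float64(3.129)]
jh px [122.5 248. ] ctr [0.5415 0.3974] sz [np.float64(0.0867), np.float64(0.0854)] ang [np.float64(-0.681), np.float64(-2.288)]
tray px [229.9 204.5] ctr [0.6442 0.1838] sz [np.float64(0.1268), np.float64(0.0562)] ang [np.float64(-0.41), np.float64(-2.055)]
[100 110 105] [66 72 67] [ 98 102  99]
block px [368.2 294.7] ctr [ 0.465  -0.1065] sz [np.float64(0.0312), np.float64(0.0998)] ang [np.float64(-1.097), np.float64(-2.695)]
pot px [157.5 349.5] ctr [0.3411 0.2984] sz [np.float64(0.0448), np.float64(0.0398)] ang [np.float64(-1.527), np.float64(-3.037)]
```

Run:
```python
from h import *
go(.341,.297,.16)
```

```text
t0.20 pos [0.244 0.602 0.231] toolx 1.186 shift [-246.3  204.5   71. ] turn 0.000 other 0.000 q7 -0.06
```

```bash
python3 -m inch '[1,-35,29,10,0, 1,-35,29,10,0, 1,-35,29,10,0, 1,-35,29,10,0, 1,-35,29,10,0, 1,-35,29,10,0, 1,-36,30,11,0, 1,0,0,0,0, 1,0,0,0,0]' 40
python3 - <<'E'
from h import *
go(.341,.297,.16)
c=viewer.read_camera("wrist");cv2.imwrite("pics/w1.png",c["pixels"]);print(proj(c,[.341,.297,.032]),np.round(c["extrinsics"],3).tolist())
E
```

```text
time: 1.32
ee_pos: [0.3426, 0.2891, 0.1567]
tcp_rot: [-0.0, 0.829, 0.559, -0.0]
force: [-0.2, 0.5, 0.3]
gripper_width: 0.0854
t1.32 pos [0.343 0.289 0.157] toolx 1.187 shift [ 6.8 -4.4 -3.3] turn 0.000 other 0.000 q7 0.44
[328.23771582 220.4760442 ] [[0.374, 0.876, 0.303, 0.264], [0.927, -0.354, -0.122, 0.321], [0.0, 0.327, -0.945, 0.298], [0.0, 0.0, 0.0, 1.0]]
```

View pics/w1.png

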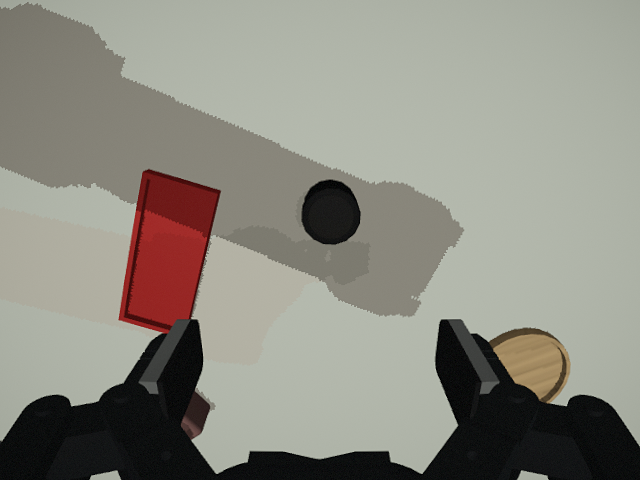

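The pot silhouette spans x 302–360, y 180–244, and the red tray stays well clear of the fingers. I'll fit the position from that silhouette.

```bash
cat >> h.py <<'E'
def fitc(c,m,cyl,x0):
    """cyl: list of (radius,z) rings; m bool mask; returns xy matching the bounding-box centre of hull"""
    from scipy.optimize import least_squares
    k=max(cv2.findContours(m.astype(np.uint8),0,2)[0],key=cv2.contourArea);h=k[:,0,:]
    bb=np.r_[h.min(0)-.5,h.max(0)+.5];a=np.linspace(0,2*np.pi,72)
    E=np.linalg.inv(c["extrinsics"]);rv=cv2.Rodrigues(E[:3,:3])[0]
    def f(p):
        P=np.vstack([np.c_[p[0]+r*np.cos(a),p[1]+r*np.sin(a),0*a+z] for r,z in cyl])
        q=cv2.projectPoints(P,rv,E[:3,3],c["intrinsics"],c["dist"])[0][:,0]
        return np.r_[q.min(0),q.max(0)]-bb
    s=least_squares(f,x0);return s.x.round(4),s.fun.round(1),bb
E
python3 - <<'E'
from h import *
c=viewer.read_camera("wrist");g=c["pixels"].max(2);m=g<70;m[:,:290]=0;m[:,375:]=0;m[270:]=0;m[:160]=0
r=fitc(c,m,[(.02,.032),(.0195,0)],[.341,.297]);print(r)
go(r[0][0],r[0][1],.008)
E
```

```text
(array([0.3394, 0.2994]), array([-0.8, -1. ,  0.8,  1.1]), array([301.5, 179.5, 360.5, 244.5]))
t1.43 pos [0.342 0.289 0.157] toolx 1.188 shift [  8.3  -6.4 148.6] turn 0.000 other 0.000 q7 0.44
```

```bash
python3 -m inch '[1,8.3,-6.4,0,0, 1,0,0,35,0, 1,0,0,35,0, 1,0,0,35,0, 1,0,0,30,0, 1,0,0,0,0]' 40
python3 - <<'E'
from h import *
go(.3394,.2994,.008)
E
```

```text
time: 2.17
ee_pos: [0.338, 0.3121, 0.0194]
tcp_rot: [-0.003, 0.825, 0.565, 0.004]
force: [-0.5, -0.4, 0.8]
gripper_width: 0.0854
t2.17 pos [0.338 0.312 0.019] toolx 1.200 shift [-11.4   5.9  11.3] turn 0.000 other 0.000 q7 0.44
```

```bash
python3 -m inch '[1,-11.4,5.9,0,0, 1,0,0,0,0]'
python3 - <<'E'
from h import *
go(.3394,.2994,.008);print(bot.get_obs()["joint_pos"].round(2))
E
```

```text
time: 2.42
ee_pos: [0.3398, 0.3003, 0.0208]
tcp_rot: [-0.003, 0.825, 0.565, 0.005]
force: [-0.7, 0.1, -0.3]
gripper_width: 0.085
t2.42 pos [0.34  0.3   0.021] toolx 1.202 shift [-1.1 -0.1 12.8] turn 0.000 other 0.000 q7 0.46
[-0.83  0.5   0.04  2.21 -0.05  0.42  0.46]
```

```bash
python3 -m inch '[1,-1,0,8,0, 1,0,0,5,0, 1,0,0,0,0, 0,0,0,0,0, 0,0,0,0,0, 0,0,0,0,0, 0,0,0,0,0,0,0,0,0,0]' 40
python3 - <<'E'
from h import *
go(.3394,.2994,.008)
E
```

```text
time: 3.42
ee_pos: [0.3408, 0.3008, 0.0093]
tcp_rot: [-0.004, 0.825, 0.565, 0.007]
force: [-0.2, -0.7, -0.1]
gripper_width: 0.0386
t3.42 pos [0.341 0.301 0.009] toolx 1.202 shift [-1.8 -0.8  1.3] turn 0.000 other 0.000 q7 0.46
```

```bash
python3 -m inch '[0,0,0,-25,0, 0,0,0,-45,0, 0,0,0,-45,0, 0,0,0,-45,0, 0,0,0,0,0]'
python3 - <<'E'
from h import *
go(.636,-.183,.16)
E
```

```text
time: 4.05
ee_pos: [0.3392, 0.2982, 0.1732]
tcp_rot: [-0.003, 0.825, 0.565, 0.006]
force: [0.7, 0.3, -0.9]
gripper_width: 0.0384
t4.05 pos [0.339 0.298 0.173] toolx 1.202 shift [-341.9  450.4    9. ] turn 0.000 other 0.000 q7 0.43
```

```bash
python3 -m inch '[0,-24,32,0,0, 0,-24,32,0,0, 0,-24,32,0,0, 0,-24,32,0,0, 0,-24,32,0,0, 0,-24,32,0,0, 0,-24,32,0,0, 0,-24,32,0,0, 0,-24,32,0,0, 0,-24,32,0,0, 0,-24,32,0,0, 0,-24,32,0,0, 0,-24,32,0,0, 0,-24,32,0,0, 0,0,0,0,0, 0,0,0,0,0]'
python3 - <<'E'
from h import *
go(.636,-.183,.10)
E
```

```text
time: 6.05
ee_pos: [0.6336, -0.1906, 0.143]
tcp_rot: [-0.011, 0.823, 0.568, -0.009]
force: [0.8, 1.0, -0.8]
gripper_width: 0.0385
t6.05 pos [ 0.634 -0.191  0.143] toolx 1.207 shift [ 8.1  0.8 42.9] turn 0.000 other 0.000 q7 1.61
```

```bash
python3 -m inch '[0,8,1,20,0, 0,0,0,20,0, 0,0,0,0,0]'
python3 - <<'E'
from h import *
go(.636,-.183,.04)
c=viewer.read_camera("wrist");cv2.imwrite("pics/w2.png",c["pixels"]);print(proj(c,[.636,-.183,.011]))
E
```

```text
time: 6.42
ee_pos: [0.6346, -0.1788, 0.0982]
tcp_rot: [-0.013, 0.822, 0.569, -0.01]
force: [0.5, 0.7, -0.5]
gripper_width: 0.0387
t6.42 pos [ 0.635 -0.179  0.098] toolx 1.211 shift [-3.3  4.7 58. ] turn 0.000 other 0.000 q7 1.61
[312.36324919 255.46238486]
```

View pics/w2.png

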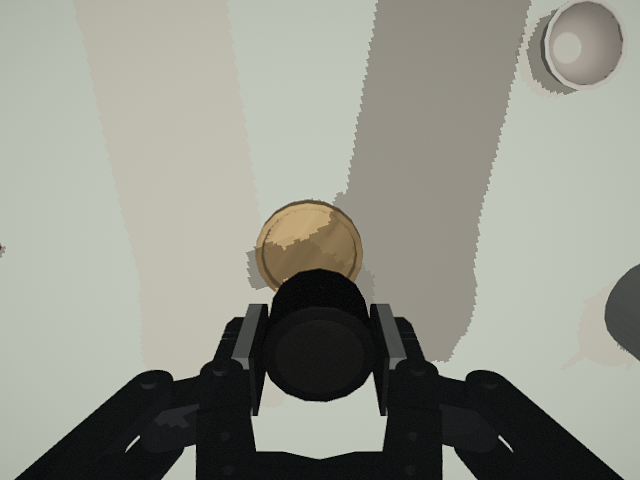

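The holder rim in the view (x 256–363, top 199) agrees with the estimate to within about 3 mm. I'm using (0.634, -0.183) for it and lowering now.

```bash
python3 -m inch '[0,-4,3,20,0, 0,0,0,20,0, 0,0,0,15,0, 0,0,0,0,0]'
python3 - <<'E'
from h import *
go(.634,-.183,.0135)
E
```

```text
time: 6.98
ee_pos: [0.6352, -0.1837, 0.0403]
tcp_rot: [-0.012, 0.822, 0.569, -0.009]
force: [-0.0, 0.1, -0.3]
gripper_width: 0.0386
t6.97 pos [ 0.635 -0.184  0.04 ] toolx 1.211 shift [ 0.3 -0.5 26.8] turn 0.000 other 0.000 q7 1.64
```

```bash
python3 -m inch '[0,0,-1,14,0, 0,0,0,6,0, 0,0,0,4,0, 0,0,0,2,0, 0,0,0,0,0]'
python3 - <<'E'
from h import *
go(.634,-.183,.0135)
E
```

```text
time: 7.6
ee_pos: [0.6343, -0.1833, 0.0141]
tcp_rot: [-0.012, 0.822, 0.569, -0.009]
force: [-0.7, 0.1, -0.3]
gripper_width: 0.0384
t7.60 pos [ 0.634 -0.183  0.014] toolx 1.211 shift [ 0.2 -0.4  0.6] turn 0.000 other 0.000 q7 1.64
```

```bash
python3 -m inch '[0,0,0,1,0, 0,0,0,1,0, 0,0,0,0,0]'
```

```text
time: 7.98
ee_pos: [0.6347, -0.1834, 0.0142]
tcp_rot: [-0.011, 0.822, 0.569, -0.008]
force: [-0.8, 1.1, -0.4]
gripper_width: 0.0384
```

```bash
python3 -m inch '[0,0,0,2,0, 0,0,0,2,0]'
```

```text
time: 8.22
ee_pos: [0.6347, -0.1834, 0.0135]
tcp_rot: [-0.012, 0.822, 0.569, -0.008]
force: [-6.8, 2.3, 17.4]
gripper_width: 0.0385
```

Contact, at 17 N and the expected height. Releasing: open slowly, then retreat.

```bash
python3 -m inch '[0,0,0,-0.5,0, 0.6,0,0,0,0, 0.75,0,0,0,0, 0.75,0,0,0,0, 0.75,0,0,-20,0, 0.75,0,0,-40,0, 0.75,0,0,-40,0, 1,0,0,-30,0,1,0,0,0,0]'
python3 - <<'E'
from h import *
go(.467,-.104,.16,.455+np.pi/2)
c=viewer.read_camera("wrist");cv2.imwrite("pics/w3.png",c["pixels"]);
E
```

```text
time: 9.35
ee_pos: [0.6396, -0.1856, 0.1525]
tcp_rot: [-0.01, 0.822, 0.569, -0.007]
force: [0.4, 0.0, -0.9]
gripper_width: 0.0855
t9.35 pos [ 0.64  -0.186  0.153] toolx 1.210 shift [  15.5 -190.4   -2.8] turn -0.815 other 2.326 q7 1.60
```

View pics/w3.png

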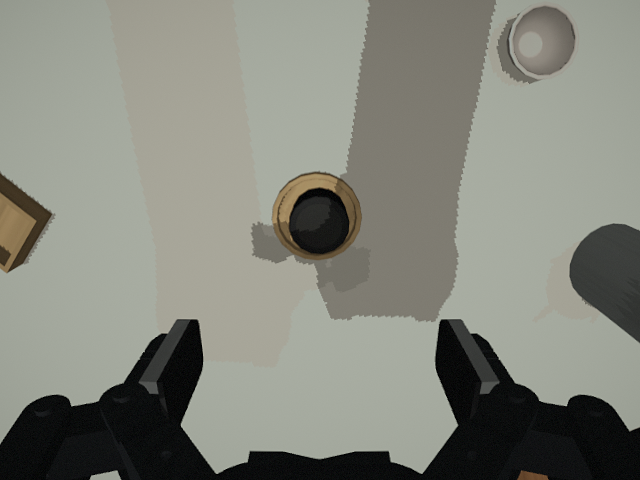

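The pot sits inside its dish: pot at about (319,222), dish centre (317,215). Next is the block.

```bash
python3 -m inch '[1,0,0,0,-0.163, 1,0,0,0,-0.163, 1,0,0,0,-0.163, 1,0,0,0,-0.163, 1,0,0,0,-0.163, 1,30,-24,0,0, 1,30,-24,0,0, 1,30,-24,0,0, 1,30,-24,0,0, 1,30,-23,0,0, 1,0,0,0,0]'
python3 - <<'E'
from h import *
go(.467,-.104,.1,.455+np.pi/2)
c=viewer.read_camera("wrist");cv2.imwrite("pics/w4.png",c["pixels"]);print(proj(c,[.467,-.104,.025]))
E
```

```text
time: 10.78
ee_pos: [0.448, -0.1025, 0.1457]
tcp_rot: [-0.025, 0.517, 0.855, -0.007]
force: [0.6, -0.3, -0.1]
gripper_width: 0.0853
t10.78 pos [ 0.448 -0.103  0.146] toolx 2.053 shift [-11.8  17.9  44.6] turn 0.027 other -3.114 q7 2.25
[295.81936159 257.71367963]
```

View pics/w4.png

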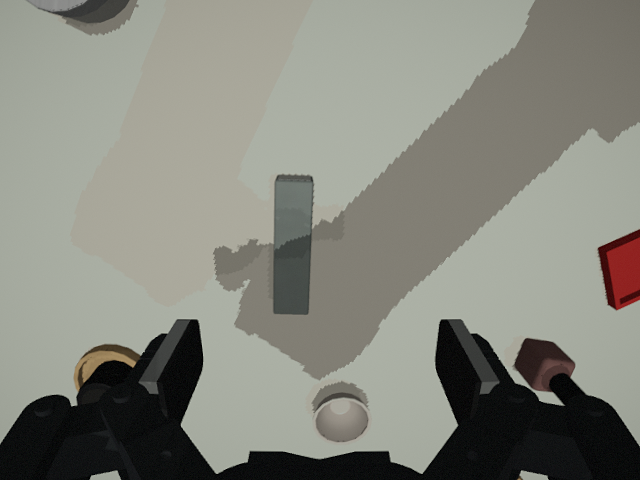

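```bash
cat >> h.py <<'E'
_go=go
def go(*a):
    _go(*a);print("toolz",pose()[1][:,2].round(3))
E
python3 - <<'E'
from h import *
c=viewer.read_camera("wrist")
W=np.array([ray(c,p,.025) for p in[(275,183),(313,183),(309.5,314),(274,314)]]);print(W.round(4),W.mean(0))
e=(W[2]+W[3]-W[0]-W[1])/2;ang=np.arctan2(e[1],e[0]);print(np.linalg.norm(e),ang,np.linalg.norm(W[1]-W[0]))
go(*W.mean(0),.1,ang+np.pi/2)
E
```

```text
[[ 0.43   -0.1392]
 [ 0.419  -0.1177]
 [ 0.5022 -0.0773]
 [ 0.5134 -0.0996]] [ 0.46614781 -0.10843072]
0.09243741358597991 0.4472961636693931 0.024141980857602243
t10.88 pos [ 0.451 -0.104  0.146] toolx 2.052 shift [-12.8  12.9  45.3] turn 0.034 other -3.108 q7 2.25
toolz [-0.047  0.014 -0.999]
```

```bash
python3 -m inch '[1,0,0,0,0.034, 1,-12.5,13,20,0, 1,0,0,20,0, 1,0,0,20,0, 1,0,0,20,0,1,0,0,0,0]'
python3 - <<'E'
from h import *
go(.4665,-.108,.009,.447+np.pi/2)
E
```

```text
time: 11.62
ee_pos: [0.4704, -0.1114, 0.0617]
tcp_rot: [-0.022, 0.537, 0.843, -0.007]
force: [-1.2, -0.1, -0.4]
gripper_width: 0.0855
t11.62 pos [ 0.47  -0.111  0.062] toolx 2.007 shift [ 3.1 -0.2 52.9] turn -0.010 other 3.131 q7 2.24
toolz [-0.045  0.012 -0.999]
```

```bash
python3 -m inch '[1,3,0,15,-0.01, 1,0,0,15,0, 1,0,0,12,0, 1,0,0,0,0]'
python3 - <<'E'
from h import *
go(.4665,-.108,.009,.447+np.pi/2)
E
```

```text
time: 12.12
ee_pos: [0.4686, -0.1084, 0.0178]
tcp_rot: [-0.021, 0.533, 0.846, -0.006]
force: [0.3, -0.3, 0.4]
gripper_width: 0.0852
t12.12 pos [ 0.469 -0.108  0.018] toolx 2.017 shift [ 1.  -1.4  8.9] turn -0.001 other 3.141 q7 2.25
toolz [-0.043  0.012 -0.999]
```

```bash
python3 -m inch '[1,1,-1,6,0, 1,0,0,3,0, 1,0,0,0,0, 0,0,0,0,0, 0,0,0,0,0, 0,0,0,0,0, 0,0,0,0,0, 0,0,0,0,0, 0,0,0,0,0]' 40
python3 - <<'E'
from h import *
go(.4665,-.108,.009,.447+np.pi/2)
E
```

```text
time: 13.25
ee_pos: [0.4681, -0.1081, 0.0097]
tcp_rot: [-0.02, 0.533, 0.846, -0.006]
force: [0.5, 0.1, 0.4]
gripper_width: 0.0241
t13.25 pos [ 0.468 -0.108  0.01 ] toolx 2.017 shift [ 0.7 -1.4  0.8] turn -0.001 other 3.140 q7 2.25
toolz [-0.04   0.011 -0.999]
```

```bash
python3 -m inch '[0,0,0,-20,0, 0,0,0,-40,0, 0,0,0,-40,0, 0,0,0,-30,0, 0,0,0,0,0.178, 0,0,0,0,0.178, 0,0,0,0,0.178, 0,0,0,0,0.178, 0,0,0,0,0.178, 0,0,0,0,0]'
python3 - <<'E'
from h import *
go(.643,.185,.13,-.45+np.pi/2)
E
```

```text
time: 14.5
ee_pos: [0.4721, -0.1093, 0.143]
tcp_rot: [-0.016, 0.852, 0.523, -0.014]
force: [-0.2, 0.0, 0.1]
gripper_width: 0.0241
t14.50 pos [ 0.472 -0.109  0.143] toolx 1.100 shift [339.8  19.3   9.5] turn -0.020 other 3.121 q7 1.39
toolz [-0.041  0.012 -0.999]
```

```bash
python3 -m inch '[0,30,1.7,0,-0.02, 0,30,1.7,0,0, 0,30,1.7,0,0, 0,30,1.7,0,0, 0,30,1.7,0,0, 0,30,1.7,0,0, 0,30,1.7,0,0, 0,30,1.7,0,0, 0,30,1.7,0,0, 0,30,1.7,0,0, 0,25,1.7,0,0, 0,0,0,0,0, 0,0,0,0,0]'
python3 - <<'E'
from h import *
go(.643,.185,.1,-.45+np.pi/2)
c=viewer.read_camera("wrist");cv2.imwrite("pics/w5.png",c["pixels"]);print(proj(c,[.643,.185,.011]))
E
```

```text
time: 16.12
ee_pos: [0.6282, 0.185, 0.137]
tcp_rot: [-0.018, 0.835, 0.55, -0.016]
force: [-0.7, 0.2, 0.1]
gripper_width: 0.0238
t16.12 pos [0.628 0.185 0.137] toolx 1.165 shift [ 6.1 15.3 36.2] turn 0.044 other -3.098 q7 0.96
toolz [-0.046  0.012 -0.999]
[327.96437057 253.78573838]
```

View pics/w5.png

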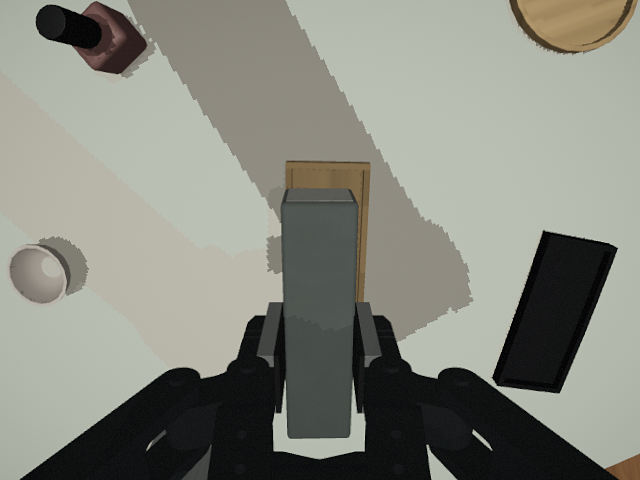

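Run:
```python
from h import *
c=viewer.read_camera("wrist")
a,b,d=[ray(c,p,.011) for p in[(286,161),(370,163),(364.5,295)]]
u=(d-b)/np.linalg.norm(d-b);m=(a+b)/2;ctr=m+u*.0625;print(a,b,np.linalg.norm(b-a),np.arctan2(*u[::-1]),np.arctan2(*(b-a)[::-1]),ctr)
go(*ctr,.05,-.43+np.pi/2)
```

```text
[0.57456695 0.18490348] [0.59697095 0.23399098] 0.05395851599980693 -0.4139876647137681 1.1426251329806953 [0.6429892  0.18430577]
t16.23 pos [0.628 0.185 0.137] toolx 1.164 shift [ 5.7 17.9 86.4] turn 0.023 other -3.119 q7 0.96
toolz [-0.046  0.013 -0.999]
```

```bash
python3 -m inch '[0,5.5,18,20,0.015, 0,0,0,25,0, 0,0,0,25,0, 0,0,0,10,0, 0,0,0,0,0]'
python3 - <<'E'
from h import *
go(.643,.1845,.0145,-.42+np.pi/2)
E
```

```text
time: 16.85
ee_pos: [0.6444, 0.1787, 0.0566]
tcp_rot: [-0.017, 0.84, 0.541, -0.015]
force: [0.3, -0.7, -0.2]
gripper_width: 0.0242
t16.85 pos [0.644 0.179 0.057] toolx 1.145 shift [ 5.  -1.8 42.2] turn -0.006 other 3.136 q7 0.97
toolz [-0.044  0.012 -0.999]
```

```bash
python3 -m inch '[0,5,-2,15,0, 0,0,0,12,0, 0,0,0,8,0, 0,0,0,4,0, 0,0,0,0,0]'
python3 - <<'E'
from h import *
go(.643,.1845,.0145,-.42+np.pi/2)
E
```

```text
time: 17.48
ee_pos: [0.6441, 0.1854, 0.0171]
tcp_rot: [-0.017, 0.84, 0.542, -0.013]
force: [0.7, 0.8, 0.4]
gripper_width: 0.0241
t17.48 pos [0.644 0.185 0.017] toolx 1.145 shift [-1.2 -0.5  2.6] turn -0.006 other 3.136 q7 0.98
toolz [-0.041  0.013 -0.999]
```

```bash
python3 -m inch '[0,0,0,2,0, 0,0,0,2,0,0,0,0,0,0]'
```

```text
time: 17.85
ee_pos: [0.6445, 0.1855, 0.0144]
tcp_rot: [-0.017, 0.84, 0.542, -0.013]
force: [-0.0, -1.1, 1.0]
gripper_width: 0.0238
```

```bash
python3 -m inch '[0,0,0,1.5,0,0,0,0,1.5,0]'
```

```text
time: 18.1
ee_pos: [0.6445, 0.1856, 0.0139]
tcp_rot: [-0.017, 0.84, 0.542, -0.013]
force: [-4.5, -1.3, 12.3]
gripper_width: 0.0245
```

```bash
python3 -m inch '[0,0,0,-0.5,0, 0.4,0,0,0,0, 0.6,0,0,0,0, 0.6,0,0,0,0, 0.6,0,0,-20,0, 0.6,0,0,-40,0, 0.6,0,0,-50,0, 1,0,0,-50,0,1,0,0,0,0]'
python3 - <<'E'
from h import *
go(.465,.116,.17)
c=viewer.read_camera("wrist");cv2.imwrite("pics/w6.png",c["pixels"]);
E
```

```text
time: 19.23
ee_pos: [0.6525, 0.1831, 0.1843]
tcp_rot: [-0.016, 0.84, 0.541, -0.011]
force: [-0.6, -0.0, 0.4]
gripper_width: 0.0845
t19.23 pos [0.652 0.183 0.184] toolx 1.145 shift [-138.6 -142.3   19.9] turn 0.000 other 0.000 q7 0.94
toolz [-0.035  0.015 -0.999]
```

View pics/w6.png

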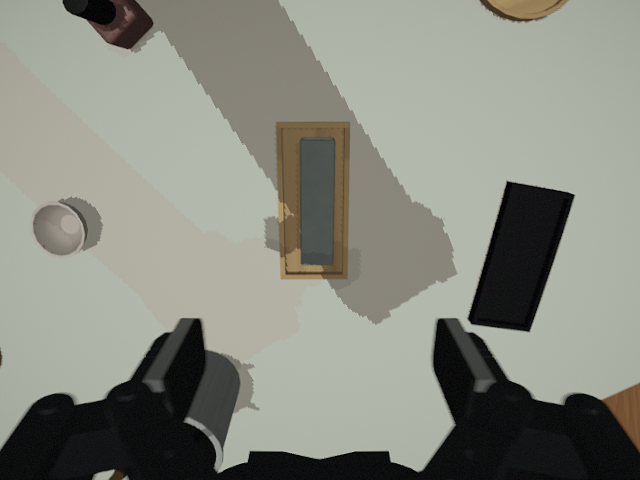

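Block is centred and aligned in the tray. Now the bottle.

```bash
python3 -m inch '[1,-23,-24,0,0, 1,-23,-24,0,0, 1,-23,-24,0,0, 1,-23,-24,0,0, 1,-23,-24,0,0, 1,-23,-23,0,0, 1,0,0,0,0]'
python3 - <<'E'
from h import *
go(.465,.116,.12)
c=viewer.read_camera("wrist");cv2.imwrite("pics/w7.png",c["pixels"]);print(proj(c,[.465,.116,.077]))
E
```

```text
time: 20.15
ee_pos: [0.4519, 0.1129, 0.1836]
tcp_rot: [-0.018, 0.84, 0.542, -0.019]
force: [1.3, 1.0, 1.0]
gripper_width: 0.0854
t20.15 pos [0.452 0.113 0.184] toolx 1.146 shift [ 9.  13.9 62.8] turn 0.000 other 0.000 q7 0.93
toolz [-0.052  0.01  -0.999]
[333.03778048 259.88468289]
```

View pics/w7.png

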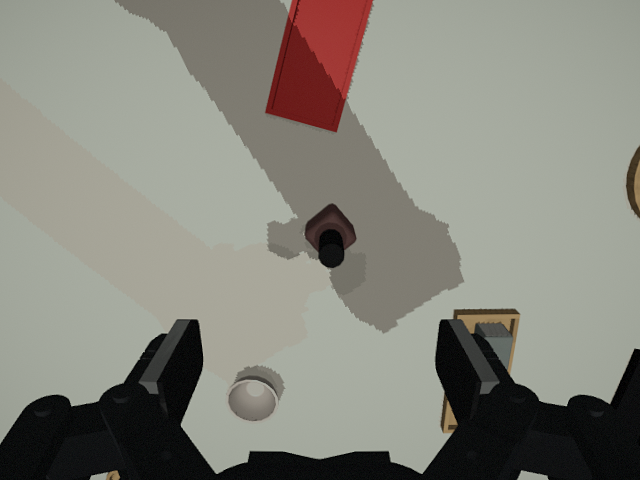

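Run:
```python
from h import *
c=viewer.read_camera("wrist");w=ray(c,(332,255.5),.077);print(w);go(*w,.1);go(*w,.046)
```

```text
[0.46368044 0.11719541]
t20.25 pos [0.454 0.114 0.184] toolx 1.146 shift [ 7.7 11.1 83.4] turn 0.000 other 0.000 q7 0.93
toolz [-0.049  0.011 -0.999]
t20.25 pos [0.454 0.114 0.184] toolx 1.146 shift [  8.3  13.8 137.4] turn 0.000 other 0.000 q7 0.93
toolz [-0.049  0.011 -0.999]
```

```bash
python3 -m inch '[0.7,8,12,15,0, 0.7,0,0,25,0, 0.7,0,0,25,0, 0.7,0,0,25,0, 0.7,0,0,0,0]'
python3 - <<'E'
from h import *
go(.464,.117,.046)
E
```

```text
time: 20.88
ee_pos: [0.4702, 0.1197, 0.0899]
tcp_rot: [-0.017, 0.84, 0.543, -0.016]
force: [-0.0, -0.2, -0.5]
gripper_width: 0.0597
t20.88 pos [0.47 0.12 0.09] toolx 1.148 shift [-4.6 -2.5 44.1] turn 0.000 other 0.000 q7 0.98
toolz [-0.046  0.011 -0.999]
```

```bash
python3 -m inch '[0.7,-4.6,-3,15,0, 0.7,0,0,15,0, 0.7,0,0,12,0, 0.7,0,0,0,0]'
python3 - <<'E'
from h import *
go(.464,.117,.046)
E
```

```text
time: 21.38
ee_pos: [0.4676, 0.1186, 0.0482]
tcp_rot: [-0.016, 0.84, 0.543, -0.014]
force: [-0.4, -0.1, 1.0]
gripper_width: 0.0598
t21.38 pos [0.468 0.119 0.048] toolx 1.148 shift [-2.9 -2.5  2.3] turn 0.000 other 0.000 q7 1.01
toolz [-0.041  0.012 -0.999]
```

```bash
python3 -m inch '[0.7,-3,-2.5,1.5,0, 0.7,0,0,0,0, 0,0,0,0,0, 0,0,0,0,0, 0,0,0,0,0, 0,0,0,0,0, 0,0,0,0,0]' 30; python3 -m inch '[0,0,0,-15,0,0,0,0,-30,0,0,0,0,-40,0,0,0,0,-40,0,0,0,0,0,0]';python3 - <<'E'
from h import *
go(.553,-.407,.17)
E
```

```text
time: 22.25
ee_pos: [0.465, 0.1172, 0.0481]
tcp_rot: [-0.016, 0.84, 0.543, -0.013]
force: [-0.2, 0.3, 0.0]
gripper_width: 0.0157
time: 22.88
ee_pos: [0.4704, 0.1152, 0.1802]
tcp_rot: [-0.016, 0.84, 0.543, -0.012]
force: [0.3, -0.2, -0.5]
gripper_width: 0.0162
t22.88 pos [0.47  0.115 0.18 ] toolx 1.147 shift [-4.422e+02  2.900e+02  1.000e-01] turn 0.000 other 0.000 q7 0.94
toolz [-0.037  0.014 -0.999]
```

```bash
python3 -m inch '[0,-30,20,0,0,0,-30,20,0,0,0,-30,20,0,0,0,-30,20,0,0,0,-30,20,0,0,0,-30,20,0,0,0,-30,20,0,0,0,-30,20,0,0,0,-30,20,0,0,0,-30,20,0,0,0,-30,20,0,0,0,-30,20,0,0,0,-30,20,0,0,0,-30,20,0,0,0,0,0,0,-0.15,0,0,0,0,0,0,0,0,0,0]';python3 - <<'E'
from h import *
go(.553,-.407,.15)
c=viewer.read_camera("wrist");cv2.imwrite("pics/w8.png",c["pixels"]);print(proj(c,[.553,-.407,.02]))
E
```

```text
time: 25.0
ee_pos: [0.5477, -0.3942, 0.1611]
tcp_rot: [-0.025, 0.795, 0.605, -0.015]
force: [-0.2, -0.1, -1.1]
gripper_width: 0.0159
t25.00 pos [ 0.548 -0.394  0.161] toolx 1.301 shift [-11.    9.1  10.5] turn 0.000 other 0.000 q7 2.03
toolz [-0.054  0.021 -0.998]
[301.50183012 242.19909964]
```

View pics/w8.png

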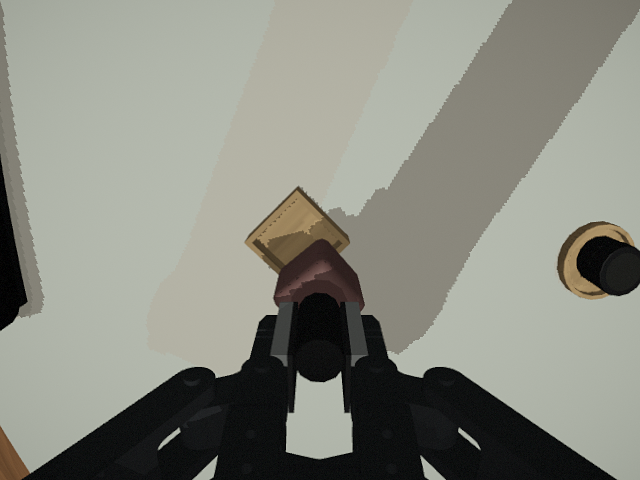

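Run:
```python
from h import *
c=viewer.read_camera("wrist")
t,l,r=[ray(c,p,.02) for p in[(299,187),(245,240.5),(349.5,241)]]
print("holder ctr",(l+r)/2,"edges",[(np.linalg.norm(v).round(4),(np.arctan2(v[1],v[0])%(np.pi/2)).round(3)) for v in(l-t,r-t)])
print("diag",np.linalg.norm(l-r))
o,R=pose();ub=o["ee_pos"]+R[:,2]*.048;print("bottle underside ctr",ub)
t,l,r=[ray(c,p,ub[2]) for p in[(319,240),(276,285),(362,280)]]
print("bottle",(l+r)/2,[(np.linalg.norm(v).round(4),(np.arctan2(v[1],v[0])%(np.pi/2)).round(3)) for v in(l-t,r-t)])
```

```text
holder ctr [ 0.55129692 -0.40938113] edges [(np.float64(0.0547), np.float64(0.507)), (np.float64(0.0526), np.float64(0.473))]
diag 0.07456578962615659
bottle underside ctr [ 0.54547111 -0.39280064  0.11335914]
bottle [ 0.54969222 -0.39348784] [(np.float64(0.0315), np.float64(0.559)), (np.float64(0.0297), np.float64(0.531))]
```

```bash
python3 - <<'E'
from h import *
go(.552,-.409,.09)
E
python3 -m inch '[0,-12,7,20,0.03, 0,0,0,20,0, 0,0,0,20,0, 0,0,0,0,0]';python3 - <<'E'
from h import *
go(.552,-.409,.053)
E
```

```text
t25.10 pos [ 0.548 -0.394  0.161] toolx 1.302 shift [-14.   11.9  70.6] turn 0.000 other 0.000 q7 2.03
toolz [-0.054  0.021 -0.998]
time: 25.6
ee_pos: [0.5493, -0.403, 0.0986]
tcp_rot: [-0.025, 0.804, 0.594, -0.015]
force: [0.0, -0.3, -1.1]
gripper_width: 0.0158
t25.60 pos [ 0.549 -0.403  0.099] toolx 1.273 shift [-5.2  6.9 45.2] turn 0.000 other 0.000 q7 2.04
toolz [-0.054  0.022 -0.998]
```

```bash
python3 -m inch '[0,-5,5,15,0, 0,0,0,6,0, 0,0,0,0,0]';python3 - <<'E'
from h import *
go(.552,-.409,.053)
E
```

```text
time: 25.98
ee_pos: [0.5524, -0.4092, 0.0767]
tcp_rot: [-0.024, 0.804, 0.595, -0.015]
force: [0.0, -0.4, -0.3]
gripper_width: 0.0157
t25.98 pos [ 0.552 -0.409  0.077] toolx 1.274 shift [-0.1  0.9 23.7] turn 0.000 other 0.000 q7 2.05
toolz [-0.052  0.021 -0.998]
```

```bash
python3 -m inch '[0,0,0.5,10,0, 0,0,0,7,0, 0,0,0,5,0, 0,0,0,0,0]';python3 - <<'E'
from h import *
go(.552,-.409,.053)
E
```

```text
time: 26.48
ee_pos: [0.552, -0.4089, 0.0538]
tcp_rot: [-0.024, 0.804, 0.595, -0.014]
force: [-0.1, 0.3, -0.1]
gripper_width: 0.0161
t26.48 pos [ 0.552 -0.409  0.054] toolx 1.274 shift [-0.1  0.1  0.8] turn 0.000 other 0.000 q7 2.05
toolz [-0.052  0.021 -0.998]
```

```bash
python3 -m inch '[0,0,0,1.5,0,0,0,0,1.5,0]'; python3 -m inch '[0,0,0,1,0,0,0,0,0,0]'
```

```text
time: 26.72
ee_pos: [0.5521, -0.4091, 0.0517]
tcp_rot: [-0.023, 0.804, 0.595, -0.014]
force: [-2.5, 2.9, 7.0]
gripper_width: 0.0163
time: 26.98
ee_pos: [0.5524, -0.4093, 0.0521]
tcp_rot: [-0.023, 0.804, 0.595, -0.014]
force: [-0.0, -0.0, -1.1]
gripper_width: 0.0158
```

```bash
python3 -m inch '[0.25,0,0,0,0, 0.4,0,0,0,0, 0.5,0,0,0,0, 0.5,0,0,-20,0, 0.5,0,0,-40,0, 0.5,0,0,-40,0, 1,0,0,-20,0, 1,0,0,0,0]';python3 - <<'E'
from h import *
go(.365,-.302,.16)
c=viewer.read_camera("wrist");cv2.imwrite("pics/w9.png",c["pixels"])
E
```

```text
time: 27.98
ee_pos: [0.5597, -0.413, 0.1811]
tcp_rot: [-0.021, 0.804, 0.595, -0.013]
force: [0.2, -1.1, -0.5]
gripper_width: 0.0767
t27.98 pos [ 0.56  -0.413  0.181] toolx 1.274 shift [  49.  -217.3   32. ] turn 0.000 other 0.000 q7 2.02
toolz [-0.046  0.018 -0.999]
```

View pics/w9.png

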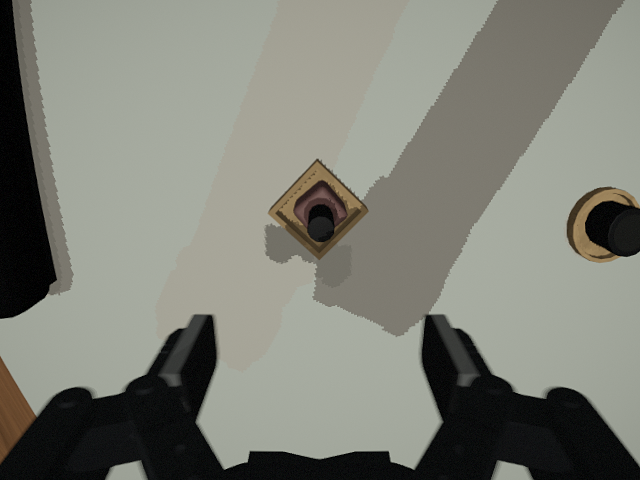

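The bottle stands upright and centred in its holder at about (318,210). The jar is the last one.

```bash
python3 -m inch '[1,6,-27,0,0,1,6,-27,0,0,1,6,-27,0,0,1,6,-27,0,0,1,6,-27,0,0,1,6,-27,0,0,1,6,-27,0,0,1,6,-27,0,0,1,0,0,0,0]';python3 - <<'E'
from h import *
go(.365,-.302,.15)
c=viewer.read_camera("wrist");cv2.imwrite("pics/w10.png",c["pixels"]);print(proj(c,[.365,-.302,.044]))
E
```

```text
time: 29.15
ee_pos: [0.3552, -0.2959, 0.1836]
tcp_rot: [-0.029, 0.803, 0.594, -0.017]
force: [0.7, -0.6, 1.1]
gripper_width: 0.0852
t29.15 pos [ 0.355 -0.296  0.184] toolx 1.274 shift [-3.2 13.4 32.8] turn 0.000 other 0.000 q7 1.99
toolz [-0.062  0.027 -0.998]
[312.3546402  248.14334275]
```

View pics/w10.png

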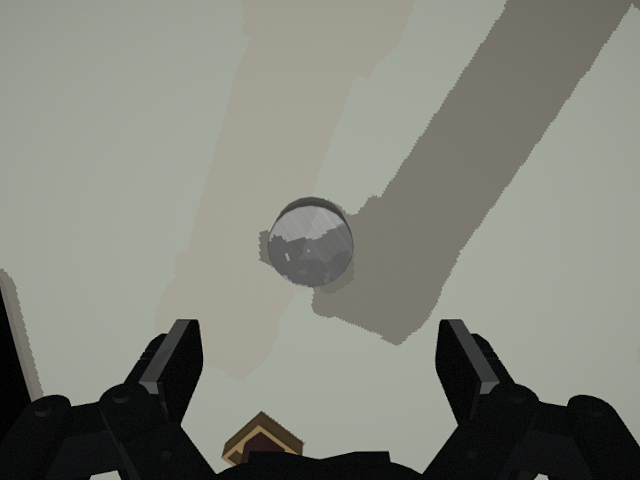

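```bash
python3 - <<'E'
from h import *
c=viewer.read_camera("wrist");w=ray(c,(310.5,246.5),.044);print(w);go(*w,.09)
E
python3 -m inch '[1,-4,10,15,0, 1,0,0,25,0, 1,0,0,25,0, 1,0,0,25,0, 1,0,0,0,0]';python3 - <<'E'
from h import *
go(.3645,-.302,.011)
E
```

```text
[ 0.36479998 -0.30362561]
t29.25 pos [ 0.357 -0.297  0.184] toolx 1.274 shift [-4.7 15.3 93.1] turn 0.000 other 0.000 q7 1.99
toolz [-0.061  0.025 -0.998]
time: 29.88
ee_pos: [0.3655, -0.3043, 0.0898]
tcp_rot: [-0.026, 0.803, 0.596, -0.017]
force: [0.9, 0.3, 0.8]
gripper_width: 0.0855
t29.88 pos [ 0.365 -0.304  0.09 ] toolx 1.277 shift [ 1.6  3.4 78.7] turn 0.000 other 0.000 q7 2.07
toolz [-0.059  0.022 -0.998]
```

```bash
python3 -m inch '[1,0,3,25,0, 1,0,0,20,0, 1,0,0,15,0, 1,0,0,0,0]';python3 - <<'E'
from h import *
go(.365,-.303,.011)
E
```

```text
time: 30.38
ee_pos: [0.3694, -0.3067, 0.0303]
tcp_rot: [-0.023, 0.802, 0.596, -0.016]
force: [0.2, 0.2, 0.1]
gripper_width: 0.0851
t30.38 pos [ 0.369 -0.307  0.03 ] toolx 1.278 shift [ 2.3 -4.1 19.6] turn 0.000 other 0.000 q7 2.12
toolz [-0.054  0.018 -0.998]
```

```bash
python3 -m inch '[1,2.3,-4,9,0, 1,0,0,7,0, 1,0,0,3,0, 1,0,0,0,0]';python3 - <<'E'
from h import *
go(.365,-.303,.011)
E
```

```text
time: 30.88
ee_pos: [0.3662, -0.3036, 0.012]
tcp_rot: [-0.022, 0.802, 0.596, -0.015]
force: [0.2, -0.2, 0.3]
gripper_width: 0.0853
t30.88 pos [ 0.366 -0.304  0.012] toolx 1.278 shift [ 0.2 -1.3  1. ] turn 0.000 other 0.000 q7 2.14
toolz [-0.051  0.017 -0.999]
```

```bash
python3 -m inch '[1,0,-1,1,0,0,0,0,0,0,0,0,0,0,0,0,0,0,0,0,0,0,0,0,0,0,0,0,0,0]' 50; python3 -m inch '[0,0,0,-15,0,0,0,0,-30,0,0,0,0,-40,0,0,0,0,-40,0,0,0,0,0,0]';python3 - <<'E'
from h import *
go(.541,.396,.14)
E
```

```text
time: 31.62
ee_pos: [0.3655, -0.3035, 0.0117]
tcp_rot: [-0.022, 0.802, 0.596, -0.015]
force: [-0.3, 0.3, -0.1]
gripper_width: 0.0604
time: 32.25
ee_pos: [0.3718, -0.306, 0.1432]
tcp_rot: [-0.021, 0.803, 0.596, -0.015]
force: [0.3, 0.1, -0.9]
gripper_width: 0.0606
t32.25 pos [ 0.372 -0.306  0.143] toolx 1.277 shift [720.9 -41.    6.3] turn 0.000 other 0.000 q7 2.04
toolz [-0.049  0.016 -0.999]
```

```bash
python3 -m inch '[0,30,-2,0,0,0,33,-2,0,0,0,33,-2,0,0,0,33,-2,0,0,0,33,-2,0,0,0,33,-2,0,0,0,33,-2,0,0,0,33,-2,0,0,0,33,-2,0,0,0,33,-2,0,0,0,33,-2,0,0,0,33,-2,0,0,0,33,-2,0,0,0,33,-2,0,0,0,0,0,0,0]';python3 - <<'E'
from h import *
go(.541,.396,.14)
E
```

```text
time: 34.12
ee_pos: [0.4718, 0.1553, 0.1379]
tcp_rot: [-0.026, 0.803, 0.594, -0.022]
force: [-0.3, 0.1, -1.2]
gripper_width: 0.0606
t34.12 pos [0.472 0.155 0.138] toolx 1.274 shift [250.4  -4.5  -3.1] turn 0.000 other 0.000 q7 1.01
toolz [-0.066  0.015 -0.998]
```

```bash
python3 -m inch '[0,30,0,0,0,0,30,0,0,0,0,30,0,0,0,0,30,0,0,0,0,30,0,0,0,0,30,0,0,0,0,30,0,0,0,0,30,0,0,0,0,0,0,0,0,0,0,0,0,0]';python3 - <<'E'
from h import *
go(.541,.396,.1)
c=viewer.read_camera("wrist");cv2.imwrite("pics/w11.png",c["pixels"]);print(proj(c,[.541,.396,.011]))
E
```

```text
time: 35.38
ee_pos: [0.5412, 0.3746, 0.127]
tcp_rot: [-0.023, 0.807, 0.589, -0.033]
force: [-0.2, -1.0, -0.7]
gripper_width: 0.0609
t35.38 pos [0.541 0.375 0.127] toolx 1.261 shift [21.  -4.7 26.9] turn 0.000 other 0.000 q7 0.72
toolz [-0.08  -0.001 -0.997]
[353.97393063 234.0025765 ]
```

View pics/w11.png

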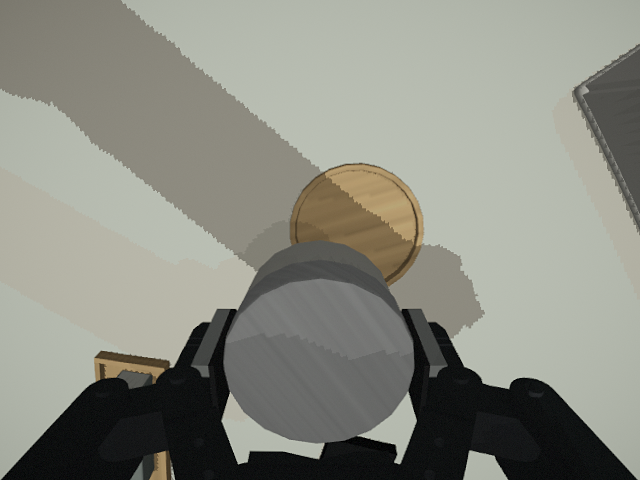

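Run:
```python
from h import *
from scipy.optimize import least_squares
c=viewer.read_camera("wrist");a=np.linspace(0,6.28,180)
def f(p):
    q=np.array([proj(c,[p[0]+.044*np.cos(t),p[1]+.044*np.sin(t),.011]) for t in a]);return [q[:,0].min()-290,q[:,0].max()-423.5,q[:,1].min()-163]
s=least_squares(f,[.541,.396],diff_step=1e-3);print(s.x,s.fun);go(*s.x,.06)
```

```text
[0.54002612 0.39837257] [-1.29986534  1.29946587  0.10032893]
t35.48 pos [0.541 0.375 0.127] toolx 1.261 shift [23.6 -3.1 67.3] turn 0.000 other 0.000 q7 0.72
toolz [-0.08  -0.    -0.997]
```

```bash
python3 -m inch '[0,12,-2,15,0,0,11,-1,15,0,0,0,0,20,0,0,0,0,10,0,0,0,0,0,0]';python3 - <<'E'
from h import *
go(.5405,.398,.0165)
E
```

```text
time: 36.1
ee_pos: [0.5394, 0.3973, 0.0614]
tcp_rot: [-0.023, 0.808, 0.588, -0.034]
force: [-0.9, 0.2, -0.5]
gripper_width: 0.0607
t36.10 pos [0.539 0.397 0.061] toolx 1.260 shift [ 2.2  4.3 44.6] turn 0.000 other 0.000 q7 0.70
toolz [-0.082 -0.003 -0.997]
```

```bash
python3 -m inch '[0,2,4.5,12,0,0,0,0,12,0,0,0,0,9,0,0,0,0,5,0,0,0,0,0,0]';python3 - <<'E'
from h import *
go(.5405,.398,.0165)
E
```

```text
time: 36.72
ee_pos: [0.5422, 0.3975, 0.0211]
tcp_rot: [-0.023, 0.808, 0.588, -0.033]
force: [0.1, -0.1, -1.2]
gripper_width: 0.0604
t36.73 pos [0.542 0.397 0.021] toolx 1.259 shift [ 0.1 -1.4  4.7] turn 0.000 other 0.000 q7 0.71
toolz [-0.081 -0.002 -0.997]
```

```bash
python3 -m inch '[0,0,-1,2,0,0,0,0,1.5,0,0,0,0,1.5,0]';python3 -m inch '[0,0,0,1.5,0,0,0,0,0,0]'
```

```text
time: 37.1
ee_pos: [0.5413, 0.3983, 0.017]
tcp_rot: [-0.023, 0.808, 0.588, -0.032]
force: [0.0, 0.8, -0.8]
gripper_width: 0.0611
time: 37.35
ee_pos: [0.5414, 0.3985, 0.017]
tcp_rot: [-0.023, 0.808, 0.588, -0.032]
force: [-0.5, -0.4, -1.1]
gripper_width: 0.0607
```

```bash
python3 -m inch '[0,0,0,1.5,0,0,0,0,1.5,0]'
```

```text
time: 37.6
ee_pos: [0.5412, 0.3987, 0.0165]
tcp_rot: [-0.024, 0.808, 0.588, -0.032]
force: [-3.1, -3.0, 11.8]
gripper_width: 0.0606
```

Contact at the expected height. Releasing.

```bash
python3 -m inch '[0.85,0,0,0,0, 1,0,0,0,0, 1,0,0,0,0, 1,0,0,0,0, 1,0,0,-20,0, 1,0,0,-40,0, 1,0,0,-50,0, 1,0,0,-50,0, 1,0,0,-30,0, 1,0,0,0,0,1,0,0,0,0]';python3 - <<'E'
from h import *
T=viewer.read_camera("top");W=viewer.read_camera("wrist")
cv2.imwrite("pics/f.png",np.hstack([cv2.resize(T["pixels"][80:400,60:560],(500,320)),cv2.resize(W["pixels"],(300,225),interpolation=cv2.INTER_AREA)[:,:] if 0 else np.pad(cv2.resize(W["pixels"],(300,225)),((0,95),(0,0),(0,0)))]))
E
```

```text
time: 38.98
ee_pos: [0.5581, 0.3989, 0.2187]
tcp_rot: [-0.024, 0.808, 0.588, -0.029]
force: [0.5, -0.7, -0.5]
gripper_width: 0.0852
```

View pics/f.png

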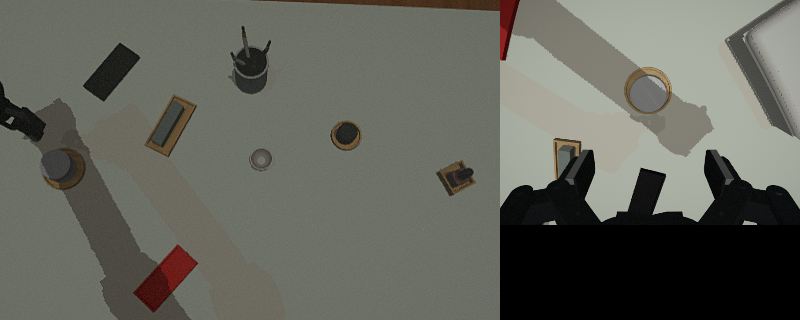

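Run:
```python
from h import *
W=viewer.read_camera("wrist");T=viewer.read_camera("top");print("jar",ray(W,(318,200),.048),"holder",ray(W,(316,194),.011))
for n,p,z in[("jar",(116,245),.048),("pot",(406,213),.036),("dish",(321,239),.024)]: print(n,ray(T,p,z))
bot.hand_in()
```

```text
jar [0.5389386  0.40135881] holder [0.53941204 0.39855885]
jar [0.53882929 0.39652221]
pot [ 0.63224458 -0.17978184]
dish [ 0.57361709 -0.00889697]
the job is handed in; nothing more can be done
```

I put all four things back in their own holders and handed the job in at about 39 s of the 120 s allowed. The hand-in gives no verdict, so whether it passed is not confirmed.

| Thing | Last check |
|---|---|
| Gel pot | Inside its dish; about 4 mm off centre by the top camera |
| Buffer block | Centred and lying along the bamboo tray |
| Polish bottle | Upright and centred in the square holder |
| Powder jar | Flat in its dish; about 3 mm off centre by the wrist camera |

The limits are 13 mm for the pot, bottle and jar, and 17 mm for the block. Block and bottle positions were judged by eye from pictures, not measured.

- **Setting down:** Each thing was lowered until it touched the floor at the expected height, with up to 17 N of contact force. I then opened the fingers and lifted away clear of everything.
- **Mixing dish and brush cup:** The dish measured within 2 mm of its start. The cup was checked by eye only and stands where it was.
- **Disagreements:** The two cameras differed by 3 to 5 mm on the jar. The tool also picked up a tilt of up to about 0.08 rad over the moves, which I could not correct. I could see no tilt in the placed things, but I did not measure it.

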